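# Eject a race battery from the check dock and stand it in the yellow crate

### The job

At the model-car race desk, the battery pack with the orange label has been checked: press the red ejector slide of the leaning dock all the way in so that the pack is pushed up out of its slot, draw the pack out, and stand it upright, brass sockets up, on the floor of the empty bay of the yellow crate. Set it down rather than drop it, let the ejector spring back, and leave the other packs, the bottle, the mug and the cups where they stand.

Things in the scene. Friction and masses are not known exactly. Their poses are not given: they have to be found in the camera images.
- dock: battery check dock fixed to the table: grey base 170 x 200 x 12 mm carrying the leaning blue slot and, at its +y side, the red ejector. Origin under the base, 15 mm behind (-x) and 20 mm to -y of the base's centre. Two guard cheeks of the slot, at y = +-25 to +-31 mm of dock_slot, 44 mm wide in x, rise 34 mm beyond the mouth, so the pack can be pinched only across x
- dock_slot: the dock's slot. Origin: centre of its mouth, 130 mm above the table. z: the way out, leaning 30 degrees from vertical; x: across the slot (the pack's 25 mm thickness); y: along its 47 mm width. The pack starts flush with the mouth, 96 mm deep. The 8 mm walls across x end at the mouth. A sprung clip inside holds the pack by friction wherever it is (about 7 N to pull)
- ejector (a joint): travel of the red ejector slide, 0 = out, 0.034 m = fully pressed, along -z of dock_slot; a spring returns it (about 13 N to press with the pack in). A pusher inside lifts the pack out of the slot by the same distance; the clip keeps it there when the ejector is let go
- ejector_pad (a point): centre of the top face of the red ejector slide's square cap, 30 x 30 mm, 8 mm thick; the face is square to dock_slot's z and moves with the slide. At rest it is at (0, 62, 42) mm in dock_slot's frame; fully pressed it is 8 mm above the mouth's level. Grey housing 36 x 44 mm below it up to the mouth's level.
- pack: the pack to take out, black with an orange label: a hard-case model-car battery pack, 25 x 47 x 96 mm (its x, y, z), about 180 g; origin at the centre of its 25 x 47 foot, z towards the end with two brass sockets
- crate: yellow plastic crate fixed to the table, 46 x 131 mm (x, y), 55 mm high, on a 70 x 155 mm foot; two bays side by side in y, each 36 x 58 mm inside, floor 5 mm above the table, walls 5 mm. Origin: centre of its underside.
- free_bay (a point): centre of the floor of the yellow crate's empty bay (at y = -31.5 mm of the crate); axes as the crate's
- crate_pack: black pack with a white label standing in the yellow crate's other bay; leave it. a hard-case model-car battery pack, 25 x 47 x 96 mm (its x, y, z), about 180 g; origin at the centre of its 25 x 47 foot, z towards the end with two brass sockets
- other_crate: blue crate of the same shape and size, fixed; not to be used
- other_pack: black pack with a white label standing in the blue crate; leave it. a hard-case model-car battery pack, 25 x 47 x 96 mm (its x, y, z), about 180 g; origin at the centre of its 25 x 47 foot, z towards the end with two brass sockets
- bottle: amber bottle with red cap, 64 mm across, 210 mm high; origin under its centre
- mug: white mug, 82 mm across, 95 mm high; origin under its centre
- cup_a: white cup with yellow panels, 68 mm across the rim, 75 mm high; origin under its centre
- cup_b: another such cup
There are look-alikes about, which are no part of the job. Of the things that look like the crate, take the one that is farthest to the robot's right at the start. What is shaped like the pack but turquoise is not meant.

How it is judged:
By the outcome, as a careful person would: the job done as asked, in the order asked, and still so for the second after the job is handed in, with the robot touching nothing.
It also fails if it takes over 56 s, if anything falls off the work surface, if the arm or the gripper's body presses on something with over 40 N, if the wrist force passes 120 N, or if a joint passes its speed limit or range.

### The arm

A 6-joint arm with a two-finger parallel gripper is mounted at the origin on the work surface. World frame = base frame: x ahead of the robot, y to its left, z up, the work surface at z = 0. Lengths are in m, angles in rad, forces in N, time in s.
With the tool pointing down it reaches from about 0.35 to 0.975 m from the base axis. Payload 4.9 kg.
Tool frame: the origin (TCP) lies at the very end of the fingers, on their centre line; the grasp point (between the pads) lies 19 mm behind it; z points along the fingers, y is the line along which they close (so a half turn about z gives the same grasp; the last joint's range is limited). The gripper opens to 85 mm and grips with 20 to 120 N. Pads are 22 mm wide; open, the fingers measure 114 mm over their backs; the gripper's body (76 mm by 85 mm) begins 54 mm behind the grasp point. The pads swing forward as they close: fully open they stand 13 mm farther back than shut.
Start: joints at [-1.387, 0.053, 1.613, -0, 1.476, -0.119], TCP at [0.186, -0.597, 0.231] pointing down, gripper open.
Joint ranges: [-3.01, 3.01], [-1.01, 2.22], [0.06, 2.58], [-1.02, 4.17], [0.09, 2.62], [-3.14, 3.14]. Speed limits (rad/s): [2.57, 2.57, 3.14, 3.14, 3.14, 3.14].

### API

Orientations are given as a unit quaternion [w, x, y, z].
In Python, from plant import monitor, vision, manip gives the robot as it stands. The module is installed in compiled form; this text tells all that it offers.
- The arm moves only by the tool arm_command, never from a script. Its argument "rows" is a list of rows, each a list of 3 entries, a list of its own where there are three numbers: the finger opening in mm, from 0 to 85.4, then the shift along the world's x, y, z in units of 30 cm (1.0 is 30 cm), then the turn, a rotation vector about the world's x, y, z in units of pi/2 rad (1.0 is pi/2 rad). In form: [[claw, [x, y, z], [wx, wy, wz]], ...]. A call has 1 to 12 rows; each row is the pose to reach, as a shift and turn from the pose commanded when the call began; what a row does not reach only later rows make up. A row lasts 1/12 s, in which the tool goes at most 41.7 mm and 7.16 degrees, less where a joint would pass 70% of its speed; a pose out of reach is approached as far as the arm can. A call with a number of a shift or a turn outside -1 to 1 is refused whole. A call with a gripper value outside its range is refused whole. The fingers move at their own pace and stop on an object; the grip force is fixed at half the most. Time passes only in rows, so rows that repeat a pose let the fingers close. It gives the time, the measured TCP pose, the force, the opening and the grip force at its end, in the units of the state.
- monitor.state(): the state, without advancing time (a new reading comes with each control period).
- vision.grab_frame(name): name is "scene" or "top" or "wrist"; returns a dict with "color" (400x640x3 uint8, red, green, blue), "z_map" (400x640 float32, m along the optical axis (not along the pixel's ray), 0 where there is no reading), "mtx" (3x3 intrinsics, pixels), "R" (3x3) and "t" (3): a world point X has camera coordinates R X + t. Camera axes: x right, y down, z forward; pixel columns grow to the right and rows downward; lengths in m; the calibration is good to about 2 mm. A picture is of the moment at which its call begins.
- manip.job_done(): hands the job in; it is judged then, once.
The state is a dict: "time": time; "joint_pos": joint angles; "joint_vel": joint speeds; "joint_efforts": joint torques, N m; "tool_pos": TCP position; "tool_rot": TCP orientation; "contact_force": force on the tool from outside, world axes, zero at the start; "ft_torque": the same for the moment, N m; "gripper_width": opening from 0.0 (shut) to 1.0 (fully open); "grasp_force": force on a finger pad.
Only numpy, scipy, OpenCV 4.12 (cv2) and the standard library are available. Lean on these libraries where they do the work, as an engineer would, in place of code of your own. Each camera call takes 0.05 s, during which the arm holds its last target. There are 200 camera calls.

## Working session

There is one attempt and no reset: what is moved stays moved. The work goes in short steps, Python scripts to look and compute and a tool call to move; the robot and the scene stay as the last step left them, time stands still between calls to the robot, and variables do not carry over. Pictures are saved under pics/ and viewed, at most 10 in all, crops included, and the job is handed in when it is done.

Besides the shell and the picture viewer there is one more tool, called after "Call:" as name([rows], argument=value, ...), one row to a line, values as JSON. arm_command: Moves the arm, as the interface text tells. Shifts and turns lie within -1 to 1; 1 stands for 30 cm of shift or pi/2 rad of turn. Its arguments: {"type":"object","properties":{"rows":{"type":"array"}},"required":["rows"]}

```bash
mkdir -p pics
python3 - <<'E'
from plant import monitor, vision
import cv2, numpy as np, pickle
print(monitor.state())
for n in("scene","top"):
    f=vision.grab_frame(n); pickle.dump(f,open(n+".pkl","wb"))
    cv2.imwrite(f"pics/{n}0.png",f["color"][:,:,::-1])
    print(n,f["mtx"].tolist(),f["R"].round(3).tolist(),f["t"].round(3).tolist())
E
```

```text
{'time': 0.0, 'joint_pos': array([-1.38699092e+00,  5.33713706e-02,  1.61432813e+00,  4.43956863e-05,
        1.47596656e+00, -1.18990035e-01]), 'joint_vel': array([ 0.00055993, -0.00019871, -0.00045569,  0.00114112,  0.00178161,
        0.0015646 ]), 'joint_efforts': array([ 5.46024239e-04, -3.93681514e+01, -3.70175207e+01, -1.52310013e-04,
        6.93681897e-03, -5.23428980e-07]), 'tool_pos': array([ 0.18627131, -0.59594002,  0.23003362]), 'tool_rot': array([-1.03687218e-03,  9.88561028e-01,  1.50817832e-01, -1.15068723e-05]), 'contact_force': array([-0.38620286,  0.05318021,  0.48858613]), 'ft_torque': array([ 0.01916056,  0.00380833, -0.09870374]), 'grasp_force': 0.0, 'gripper_width': 1.0014583687981056}
scene [[457.36478758113395, 0.0, 319.71730788581766], [0.0, 457.36478758113395, 193.49016365129216], [0.0, 0.0, 1.0]] [[0.308, 0.951, 0.017], [0.77, -0.239, -0.592], [-0.559, 0.196, -0.806]] [-0.16, -0.335, 1.638]
top [[486.8929818573187, 0.0, 321.0395487885271], [0.0, 486.8929818573187, 206.01930128581853], [0.0, 0.0, 1.0]] [[-0.013, -1.0, -0.014], [-0.99, 0.014, -0.139], [0.139, 0.012, -0.99]] [-0.005, 0.518, 1.228]
```

View pics/scene0.png

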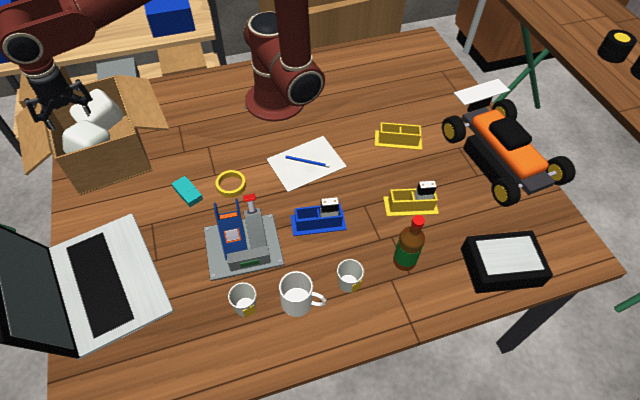

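View pics/top0.png

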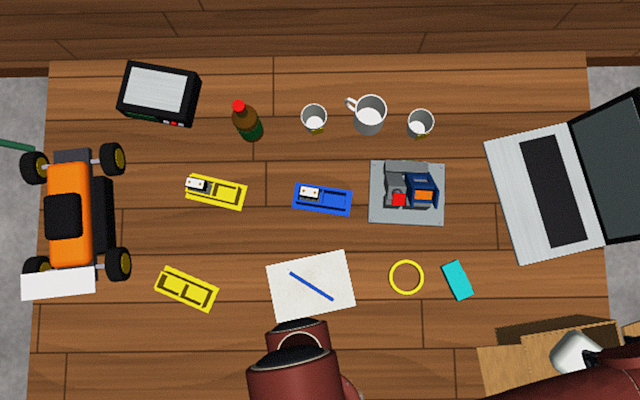

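The scene view shows the dock at about (243,240), the blue crate at (319,217), a yellow crate holding a pack at (411,200), an empty yellow crate at (399,134) and the turquoise block at (186,190). In the top view, the two yellow crates are at (216,191), with a white-label pack, and (187,289), empty. The robot's right is the image's right, so (216,191) is the one meant, and its pack fits the description. The dock is at (407,193) and the orange label at (424,195). Next I'll confirm this in an enlarged crop.

```bash
cat > h.py <<'E'
import numpy as np, cv2, pickle
def cloud(f):
    z=f["z_map"]; v,u=np.mgrid[:400,:640]; K=f["mtx"]
    c=np.stack([(u-K[0,2])/K[0,0]*z,(v-K[1,2])/K[1,1]*z,z],-1)
    return (c-f["t"])@f["R"]
def proj(f,X):
    c=np.asarray(X)@f["R"].T+f["t"]; p=c@f["mtx"].T; return p[...,:2]/p[...,2:]
def ray(f,uv,h):
    d=f["R"].T@np.linalg.inv(f["mtx"])@np.array([*uv,1.]); o=-f["R"].T@f["t"]
    return o+d*(h-o[2])/d[2]
E
python3 - <<'E'
from h import *
T=pickle.load(open("top.pkl","rb"));S=pickle.load(open("scene.pkl","rb"))
a=T["color"][145:240,175:275,::-1];b=T["color"][145:240,360:460,::-1];c=S["color"][180:285,190:300,::-1]; d=S["color"][175:280,370:480,::-1]
r=lambda i:cv2.resize(i,(400,300),interpolation=cv2.INTER_CUBIC)
cv2.imwrite("pics/crop1.png",np.vstack([np.hstack([r(a),r(b)]),np.hstack([r(d),r(c)])]))
for n,f in(("T",T),("S",S)):
    P=cloud(f);hsv=cv2.cvtColor(f["color"],cv2.COLOR_RGB2HSV);H,s,v=hsv[...,0].astype(int),hsv[...,1],hsv[...,2]
    for nm,m in (("yellow",(abs(H-27)<5)&(s>150)&(v>90)),("red",((H<5)|(H>175))&(s>170)&(v>110)),("orange",(abs(H-11)<4)&(s>180)&(v>150)),("blue",(abs(H-112)<10)&(s>150)&(v>50))):
        k,l,st,ce=cv2.connectedComponentsWithStats(m.astype(np.uint8))
        for i in range(1,k):
            if st[i,4]>25:
                q=P[(l==i)&(f["z_map"]>0)]
                if len(q): print(n,nm,st[i].tolist(),ce[i].round(1),np.median(q,0).round(3),"zmax",np.percentile(q[:,2],[5,95]).round(3))
E
```

```text
T yellow [115, 149, 9, 19, 77] [118.6 157.7] [0.645 0.503 0.08 ] zmax [0.058 0.096]
T yellow [36, 158, 10, 19, 69] [ 40.3 166.5] [0.621 0.702 0.083] zmax [0.065 0.099]
T yellow [185, 173, 63, 38, 1127] [219.2 192.9] [0.556 0.253 0.007] zmax [0.    0.057]
T yellow [121, 254, 8, 19, 82] [124.4 263. ] [0.376 0.477 0.078] zmax [0.061 0.098]
T yellow [389, 259, 35, 36, 393] [406.1 276.8] [ 0.333 -0.229  0.024] zmax [0.003 0.029]
T yellow [40, 263, 10, 8, 31] [ 44.1 266. ] [0.371 0.677 0.078] zmax [0.06  0.096]
T yellow [154, 265, 66, 48, 1444] [186.5 288.5] [0.311 0.337 0.007] zmax [0.001 0.057]
T red [232, 100, 13, 12, 124] [238.  105.4] [0.731 0.174 0.21 ] zmax [0.004 0.214]
T red [392, 193, 14, 13, 166] [398.4 199.1] [ 0.513 -0.194  0.167] zmax [0.158 0.174]
T orange [47, 161, 44, 107, 1174] [ 75.1 215.2] [0.492 0.572 0.116] zmax [0.106 0.122]
T orange [415, 190, 18, 10, 133] [423.5 194.5] [ 0.528 -0.259  0.132] zmax [0.126 0.138]
T blue [406, 172, 33, 37, 503] [421.8 186.2] [ 0.551 -0.26   0.126] zmax [0.061 0.165]
T blue [292, 183, 60, 33, 1121] [324.8 200.4] [ 0.532 -0.028  0.007] z
[... 593 characters left out ...]
8] zmax [0.197 0.212]
S orange [473, 110, 75, 67, 1449] [511.5 147. ] [0.556 0.59  0.118] zmax [0.105 0.122]
S orange [220, 213, 17, 6, 55] [227.8 215.3] [ 0.531 -0.257  0.131] zmax [0.125 0.135]
S blue [0, 0, 12, 6, 49] [4.5 1.7] [-0.906 -0.95   0.017] zmax [0.012 0.022]
S blue [144, 0, 51, 37, 1468] [168.9  16.4] [-0.815 -0.305 -0.111] zmax [-0.192 -0.08 ]
S blue [0, 53, 9, 10, 44] [ 2.5 58.8] [-0.81  -1.049 -0.188] zmax [-0.2   -0.159]
S blue [286, 156, 39, 10, 80] [305.2 160.4] [0.315 0.018 0.013] zmax [0.01  0.017]
S blue [214, 199, 33, 61, 650] [231.1 231.7] [ 0.563 -0.259  0.117] zmax [0.061 0.157]
S blue [291, 204, 55, 32, 1146] [315.3 221.1] [ 0.558 -0.028  0.024] zmax [0.001 0.056]
```

View pics/crop1.png

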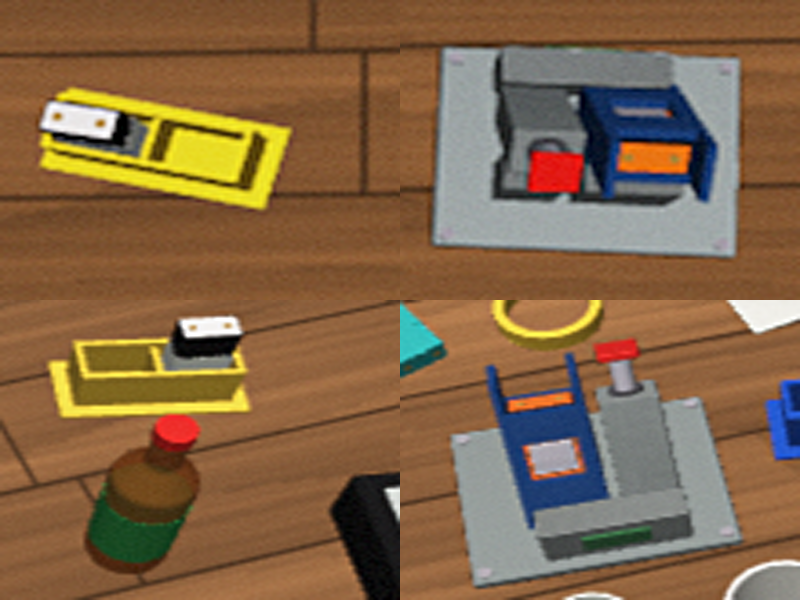

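The crop confirms the choice. In the top-left panel the yellow crate holds the white-label pack on its left (+y) side and its right bay is empty. In the top-right panel the orange-topped pack sits in the blue slot, with the red cap to its left (+y). The slot leans towards the robot. Next I'll measure poses.

Run:
```python
from h import *
T=pickle.load(open("top.pkl","rb"));S=pickle.load(open("scene.pkl","rb"))
def rect(p,n):
    c,s,a=cv2.minAreaRect((p[:,:2]*1000).astype(np.float32)); print(n,len(p),np.round(c,1),np.round(s,1),round(a,2))
for n,f in(("T",T),("S",S)):
    P=cloud(f);x,y,z=np.moveaxis(P,-1,0);ok=f["z_map"]>0
    hsv=cv2.cvtColor(f["color"],cv2.COLOR_RGB2HSV);H,s=hsv[...,0].astype(int),hsv[...,1]
    ye=(abs(H-27)<5)&(s>130)&ok
    near=(abs(x-.575)<.12)&(abs(y-.25)<.14)
    rect(P[ye&near&(z>.047)&(z<.062)],n+" crate rim")
    rect(P[ye&near&(z<.015)],n+" crate foot")
    b=(abs(x-.56)<.16)&(abs(y+.22)<.17)&(abs(z-.012)<.005)&(s<60)&ok
    b=cv2.morphologyEx(b.astype(np.uint8),cv2.MORPH_OPEN,np.ones((3,3)))>0
    rect(P[b],n+" base"); print(' base z',np.median(z[b]))
    for nm,m,reg in(("red",((H<5)|(H>175))&(s>150),(abs(x-.52)<.05)&(abs(y+.19)<.05)),("or",(abs(H-11)<5)&(s>150),(abs(x-.53)<.03)&(abs(y+.257)<.05)&(z>.115))):
        m=m&reg&ok; q=P[m]; v=np.argwhere(m)[:,::-1].mean(0)
        u_,sv,vt=np.linalg.svd(q-q.mean(0)); print(nm,m.sum(),q.mean(0).round(4),"uv",v.round(1),"normal",vt[2].round(3)); rect(q,nm)
```

```text
T crate rim 271 [564.5 268.5] [131.9  46.8] 75.84
T crate foot 760 [567.  272.8] [164.6  73.1] 75.65
T base 1995 [ 553.1 -239.3] [199.  169.4] 86.7
 base z 0.01249846863153688
red 166 [ 0.5131 -0.1942  0.1661] uv [398.5 199.1] normal [-0.558 -0.028  0.83 ]
red 166 [ 516.  -194.4] [33.3 29.8] 0.46
or 155 [ 0.529  -0.2599  0.1324] uv [423.7 194.3] normal [ 0.609  0.047 -0.792]
or 155 [ 529.1 -256.5] [47.6 21.3] 88.44
S crate rim 185 [566.  268.8] [130.1  49. ] 74.59
S crate foot 329 [568.4 273. ] [163.1  70. ] 74.31
S base 1679 [ 590.6 -240.4] [199.5 239.6] 86.66
 base z 0.011482770410547412
red 76 [ 0.5171 -0.1939  0.1677] uv [249.1 197.4] normal [ 0.38  -0.043 -0.924]
red 76 [ 514.1 -193.5] [28.7 28.5] 84.84
or 64 [ 0.5293 -0.2565  0.1304] uv [228.  215.2] normal [ 0.509 -0.039 -0.86 ]
or 64 [ 529.2 -256.2] [42.9 19.4] 89.12
```

```bash
cat >> h.py <<'E'
from scipy.spatial.transform import Rotation as Ro
def slotR(yaw=-3.3):
    return Ro.from_euler("z",yaw,degrees=True)*Ro.from_euler("y",-30,degrees=True)
FL=Ro.from_matrix(np.array([[0,1,0],[1,0,0],[0,0,-1.]]))  # tool x=frame y, tool y=frame x, tool z=-frame z
def delta(s,p,R):
    w,x,y,z=s["tool_rot"]; R0=Ro.from_quat([x,y,z,w])
    return ((np.array(p)-s["tool_pos"])/.3).round(4).tolist(),((R*R0.inv()).as_rotvec()/(np.pi/2)).round(4).tolist()
E
python3 - <<'E'
from h import *
from plant import monitor
T=pickle.load(open("top.pkl","rb"));S=pickle.load(open("scene.pkl","rb"))
for f,a,b in((T,(398.5,199.1),(423.7,194.3)),(S,(249.1,197.4),(228,215.2))): print(ray(f,a,.1664),ray(f,b,.130))
R=slotR(); print(R.as_matrix().round(3)); s=monitor.state()
print(delta(s,[.437,-.22,.30],R*FL))
E
```

```text
[ 0.51299169 -0.19413917  0.1664    ] [ 0.52931452 -0.26035534  0.13      ]
[ 0.5161025  -0.19384425  0.1664    ] [ 0.52882188 -0.25652276  0.13      ]
[[ 0.865  0.058 -0.499]
 [-0.05   0.998  0.029]
 [ 0.5    0.     0.866]]
([0.8358, 1.2534, 0.2327], [-0.2188, -0.2801, 0.7518])
```

Call:
arm_command([
  [40,[0,0,0.15],[0,0,0]],
  [20,[0,0.05,0.3],[0,0,0.07]],
  [0,[0.1,0.15,0.4],[0,0,0.14]],
  [0,[0.2,0.25,0.45],[0,0,0.21]],
  [0,[0.3,0.36,0.45],[0,0,0.28]],
  [0,[0.38,0.47,0.45],[0,0,0.35]],
  [0,[0.46,0.58,0.45],[0,0,0.42]],
  [0,[0.54,0.69,0.45],[0,0,0.49]],
  [0,[0.62,0.8,0.45],[0,0,0.56]],
  [0,[0.7,0.9,0.45],[0,0,0.63]],
  [0,[0.75,0.95,0.4],[0,0,0.7]],
  [0,[0.75,0.95,0.4],[0,0,0.75]],
])

```text
time: 1.1
tool_pos: [0.4139, -0.3065, 0.3487]
tool_rot: [-0.002, 0.734, 0.679, 0.001]
contact_force: [0.4, -1.1, -0.4]
gripper_width: -0.003
grasp_force: 0.0
```

Run:
```python
from h import *
from plant import monitor
s=monitor.state(); print(s["time"],s["tool_pos"],delta(s,[.437,-.22,.30],slotR()*FL))
```

```text
1.1 [ 0.41385149 -0.30650497  0.34874939] ([0.0772, 0.2883, -0.1625], [-0.0252, -0.333, 0.012])
```

Call:
arm_command([
  [0,[0.03,0.1,-0.04],[0,-0.07,0]],
  [0,[0.06,0.2,-0.08],[-0.01,-0.14,0]],
  [0,[0.077,0.29,-0.12],[-0.02,-0.21,0]],
  [0,[0.077,0.29,-0.16],[-0.025,-0.28,0.012]],
  [0,[0.077,0.29,-0.16],[-0.025,-0.333,0.012]],
  [0,[0.077,0.29,-0.16],[-0.025,-0.333,0.012]],
  [0,[0.077,0.29,-0.16],[-0.025,-0.333,0.012]],
  [0,[0.077,0.29,-0.16],[-0.025,-0.333,0.012]],
])

```text
time: 1.77
tool_pos: [0.4347, -0.2251, 0.3044]
tool_rot: [0.189, 0.707, 0.658, 0.177]
contact_force: [0.2, 0.3, 0.3]
gripper_width: -0.001
grasp_force: 0.0
```

Run:
```python
from h import *
from plant import monitor,vision
f=vision.grab_frame("wrist"); pickle.dump(f,open("w1.pkl","wb")); cv2.imwrite("pics/w1.png",f["color"][:,:,::-1])
s=monitor.state(); print(s["time"],s["tool_pos"],s["contact_force"],delta(s,[.437,-.22,.30],slotR()*FL))
P=cloud(f);x,y,z=np.moveaxis(P,-1,0);ok=f["z_map"]>0
hsv=cv2.cvtColor(f["color"],cv2.COLOR_RGB2HSV);H,ss=hsv[...,0].astype(int),hsv[...,1]
for nm,m in(("red",((H<5)|(H>175))&(ss>150)&(z>.14)),("or",(abs(H-11)<5)&(ss>150)&(z>.115))):
    m=m&ok&(abs(x-.52)<.06)&(abs(y+.22)<.09)
    if m.sum()<30: print(nm,"none"); continue
    q=P[m]@np.eye(3); L=slotR().inv().apply(q)*1000
    v=np.argwhere(m)[:,::-1].astype(np.float32)
    bx=cv2.boxPoints(cv2.minAreaRect(v)); h=.1664 if nm=="red" else .13
    print(nm,m.sum(),"mean",q.mean(0).round(4),"uv",v.mean(0),"ray",ray(f,v.mean(0),h).round(4))
    print("  local mid of extents",slotR().apply((np.percentile(L,1,0)+np.percentile(L,99,0))/2).round(1),"size",(np.percentile(L,99,0)-np.percentile(L,1,0)).round(1))
    print("  rect local xy",cv2.minAreaRect(L[:,:2].astype(np.float32)), "zlocal",L[:,2].mean(),L[:,2].std())
```

```text
1.8167 [ 0.43503274 -0.22510836  0.30473863] [ 1.15810933  0.20096102 -1.21332523] ([0.0066, 0.017, -0.0158], [-0.001, 0.0006, 0.0079])
red 897 mean [ 0.5123 -0.1903  0.1665] uv [315.4894  142.34782] ray [ 0.5124 -0.1902  0.1664]
  local mid of extents [ 512.4 -190.7  166.3] size [28.6 28.7  3.4]
  rect local xy ((535.6820678710938, -160.62472534179688), (29.706523895263672, 28.97056007385254), 89.0125961303711) zlocal -117.04053990603373 0.7575798315217771
or 85 mean [ 0.5297 -0.2591  0.1303] uv [317.2     195.18823] ray [ 0.5299 -0.259   0.13  ]
  local mid of extents [ 528.9 -257.2  130.1] size [22.9 39.3  4.2]
  rect local xy ((535.264404296875, -226.17764282226562), (39.62792205810547, 22.793813705444336), 89.18574523925781) zlocal -159.0119310391598 0.9269355814137945
```

View pics/w1.png

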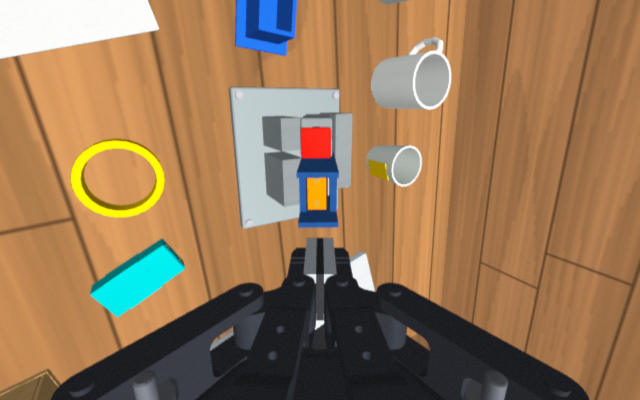

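The wrist view shows the red cap at (316,142), 29 x 29 mm, and the pack's orange label at (318,193) between the blue cheeks. The slot-frame height difference is 42 mm, as it should be. I'll approach the cap with the fingers shut.

Call:
arm_command([
  [0,[0.06,0.11,-0.1],[0,0,0.008]],
  [0,[0.12,0.112,-0.21],[0,0,0.008]],
  [0,[0.18,0.112,-0.31],[0,0,0.008]],
  [0,[0.237,0.112,-0.417],[0,0,0.008]],
  [0,[0.237,0.112,-0.417],[0,0,0.008]],
  [0,[0.237,0.112,-0.417],[0,0,0.008]],
  [0,[0.237,0.112,-0.417],[0,0,0.008]],
  [0,[0.237,0.112,-0.417],[0,0,0.008]],
])

```text
time: 2.48
tool_pos: [0.5068, -0.1922, 0.1819]
tool_rot: [0.19, 0.702, 0.663, 0.179]
contact_force: [0.3, -0.9, 0.2]
gripper_width: 0.004
grasp_force: 0.0
```

Run:
```python
from h import *
from plant import monitor
s=monitor.state(); R=slotR(); print(s["time"],s["tool_pos"],R.inv().apply(s["tool_pos"])*1000-[535.5,-223,-159])
```

```text
2.4833 [ 0.50677922 -0.19217531  0.18185323] [ 3.16285194 60.31560508 57.98887608]
```

Call:
arm_command([
  [0,[0.015,0,-0.026],[0,0,0]],
  [0,[0.028,-0.001,-0.049],[0,0,0]],
  [0,[0.04,-0.002,-0.07],[0,0,0]],
  [0,[0.052,-0.003,-0.09],[0,0,0]],
  [0,[0.064,-0.004,-0.11],[0,0,0]],
  [0,[0.074,-0.004,-0.128],[0,0,0]],
  [0,[0.08,-0.005,-0.139],[0,0,0]],
  [0,[0.08,-0.005,-0.139],[0,0,0]],
  [0,[0.08,-0.005,-0.139],[0,0,0]],
  [0,[0.08,-0.005,-0.139],[0,0,0]],
])

```text
time: 3.32
tool_pos: [0.531, -0.1935, 0.1387]
tool_rot: [0.19, 0.702, 0.662, 0.18]
contact_force: [0.4, -0.8, 6.8]
gripper_width: 0.001
grasp_force: 2.0
```

```bash
cat > st.py <<'E'
from h import *
from plant import monitor
s=monitor.state(); R=slotR(); print(s["time"],s["tool_pos"],"local",(R.inv().apply(s["tool_pos"])*1000-[535.5,-223,-159]).round(1),"Floc",R.inv().apply(s["contact_force"]).round(1))
E
python3 st.py
```

```text
3.3167 [ 0.53100403 -0.19354593  0.13873582] local [ 2.6 60.3  8.5] Floc [ 3.8 -0.7  5.6]
```

Call:
arm_command([
  [0,[0.003,0,-0.005],[0,0,0]],
  [0,[0.004,0,-0.0075],[0,0,0]],
  [0,[0.004,0,-0.0075],[0,0,0]],
  [0,[0.004,0,-0.0075],[0,0,0]],
])

```text
time: 3.65
tool_pos: [0.5316, -0.1936, 0.1378]
tool_rot: [0.189, 0.702, 0.663, 0.179]
contact_force: [-14.7, 3.2, 18.8]
gripper_width: 0.004
grasp_force: 11.8
```

```bash
python3 st.py
```

```text
3.65 [ 0.53163778 -0.19359575  0.13782442] local [ 2.7 60.3  7.4] Floc [-3.5  2.4 23.7]
```

Call:
arm_command([
  [0,[-0.012,0,0.021],[0,0,0]],
  [0,[-0.029,0.002,0.05],[0,0,0]],
  [0,[-0.046,0.003,0.08],[0,0,0]],
  [0,[-0.064,0.004,0.11],[0,0,0]],
  [0,[-0.09,0.006,0.156],[0,0,0]],
  [0,[-0.1165,0.007,0.202],[0,0,0]],
  [40,[-0.125,-0.1,0.2],[0,0,0]],
  [85,[-0.136,-0.198,0.197],[0,0,0]],
  [85,[-0.136,-0.198,0.197],[0,0,0]],
  [85,[-0.136,-0.198,0.197],[0,0,0]],
  [85,[-0.136,-0.198,0.197],[0,0,0]],
  [85,[-0.136,-0.198,0.197],[0,0,0]],
])

```text
time: 4.65
tool_pos: [0.4898, -0.2508, 0.1925]
tool_rot: [0.187, 0.702, 0.663, 0.179]
contact_force: [-0.3, -0.8, -0.3]
gripper_width: 0.846
grasp_force: 0.0
```

```bash
python3 st.py
python3 - <<'E'
from h import *
from plant import vision
o=[]
for n in("wrist","top","scene"):
    f=vision.grab_frame(n); pickle.dump(f,open(n+"2.pkl","wb")); o.append(f)
    P=cloud(f);x,y,z=np.moveaxis(P,-1,0);ok=f["z_map"]>0
    hsv=cv2.cvtColor(f["color"],cv2.COLOR_RGB2HSV);H,ss=hsv[...,0].astype(int),hsv[...,1]
    for nm,m in(("red",((H<5)|(H>175))&(ss>150)&(z>.12)&(z<.19)),("or",(abs(H-11)<5)&(ss>150)&(z>.115))):
        m=m&ok&(abs(x-.52)<.06)&(abs(y+.22)<.09)
        if m.sum()<20: print(n,nm,"none"); continue
        L=slotR().inv().apply(P[m])*1000-[535.5,-223,-159]; print(n,nm,m.sum(),np.percentile(L,[3,50,97],0).round(1).tolist())
cv2.imwrite("pics/w2.png",np.vstack([o[0]["color"][100:350,170:470],cv2.resize(o[2]["color"][160:285,180:330],(300,250))])[:,:,::-1])
E
```

```text
4.65 [ 0.48980746 -0.25078395  0.19251499] local [-3.3  0.8 74. ] Floc [-0.4 -0.8 -0.1]
wrist red 2681 [[-13.6, 48.3, 40.7], [0.2, 62.6, 42.1], [13.9, 75.7, 43.4]]
wrist or 191 [[-11.9, -24.5, 30.2], [-0.6, 0.9, 33.7], [11.2, 22.4, 35.1]]
top red 168 [[-13.6, 44.7, 14.2], [0.8, 58.9, 42.8], [14.2, 72.6, 46.3]]
top or 138 [[-10.5, -8.5, -4.8], [2.8, 5.4, 34.7], [38.2, 19.1, 145.6]]
scene red 75 [[-12.3, 45.8, 35.3], [8.6, 59.6, 41.6], [16.0, 72.9, 43.1]]
scene or 78 [[-11.5, -24.1, 0.2], [2.6, -1.5, 34.2], [13.6, 19.2, 36.1]]
```

View pics/w2.png

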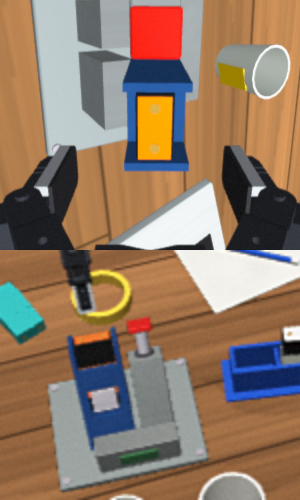

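The pictures show the pack standing out of the mouth between the cheeks, orange end at wrist-crop (155,125). It measures 34 mm above the mouth, and the red cap is back at 42 mm. I'll descend to the pinch.

Call:
arm_command([
  [65,[0.02,0,-0.03],[0,0,0]],
  [65,[0.04,-0.005,-0.06],[0,0,0]],
  [65,[0.06,-0.008,-0.09],[0,0,0]],
  [65,[0.06,-0.008,-0.09],[0,0,0]],
  [65,[0.06,-0.008,-0.09],[0,0,0]],
])

```text
time: 5.22
tool_pos: [0.5079, -0.2534, 0.165]
tool_rot: [0.186, 0.702, 0.663, 0.179]
contact_force: [-0.2, -0.2, -0.2]
gripper_width: 0.756
grasp_force: 0.0
```

```bash
python3 st.py
```

```text
5.2167 [ 0.5078581  -0.25340347  0.16499373] local [-1.3 -0.7 41.1] Floc [-0.3 -0.2 -0.1]
```

Call:
arm_command([
  [65,[0.025,-0.001,-0.04],[0,0,0]],
  [65,[0.045,-0.003,-0.073],[0,0,0]],
  [65,[0.065,-0.004,-0.105],[0,0,0]],
  [65,[0.065,-0.004,-0.105],[0,0,0]],
  [50,[0.065,-0.004,-0.105],[0,0,0]],
  [35,[0.065,-0.004,-0.105],[0,0,0]],
  [28,[0.065,-0.004,-0.105],[0,0,0]],
  [15,[0.065,-0.004,-0.105],[0,0,0]],
  [10,[0.065,-0.004,-0.105],[0,0,0]],
  [10,[0.065,-0.004,-0.105],[0,0,0]],
  [10,[0.065,-0.004,-0.105],[0,0,0]],
  [10,[0.065,-0.004,-0.105],[0,0,0]],
])

```text
time: 6.22
tool_pos: [0.5274, -0.2557, 0.1351]
tool_rot: [0.188, 0.702, 0.663, 0.179]
contact_force: [-3.0, -0.7, 1.9]
gripper_width: 0.284
grasp_force: 60.9
```

```bash
python3 st.py
```

```text
6.2167 [ 0.5273906  -0.25568266  0.13506757] local [ 0.8 -1.9  5.4] Floc [-1.6 -0.9  3.2]
```

The fingers hold 24 to 25 mm at 61 N, so the pack is gripped. I'll draw it along the slot axis.

Call:
arm_command([
  [10,[-0.009,0,0.015],[0,0,0]],
  [10,[-0.02,0.001,0.035],[0,0,0]],
  [10,[-0.036,0.002,0.063],[0,0,0]],
  [10,[-0.053,0.003,0.092],[0,0,0]],
  [10,[-0.07,0.004,0.121],[0,0,0]],
  [10,[-0.087,0.005,0.15],[0,0,0]],
  [10,[-0.103,0.006,0.179],[0,0,0]],
  [10,[-0.12,0.007,0.208],[0,0,0]],
  [10,[-0.137,0.008,0.237],[0,0,0]],
  [10,[-0.153,0.009,0.266],[0,0,0]],
  [10,[-0.17,0.01,0.294],[0,0,0]],
  [10,[-0.17,0.01,0.294],[0,0,0]],
])

```text
time: 7.22
tool_pos: [0.4765, -0.2533, 0.2258]
tool_rot: [0.19, 0.702, 0.663, 0.179]
contact_force: [0.6, -0.7, -1.9]
gripper_width: 0.285
grasp_force: 60.7
```

```bash
python3 st.py
python3 - <<'E'
from h import *
from plant import monitor
s=monitor.state(); C=Ro.from_euler("z",-14.7,degrees=True)
print(delta(s,[.557,.238,.30],C*FL))
E
```

```text
7.2167 [ 0.47645981 -0.25327067  0.22584557] local [  2.   -2.4 109.5] Floc [-0.4 -0.6 -1.9]
([0.2685, 1.6376, 0.2472], [0.0527, 0.3321, -0.1235])
```

Call:
arm_command([
  [10,[-0.03,0,0.1],[0,0,0]],
  [10,[-0.03,0,0.2],[0,0,0]],
  [10,[0,0.05,0.28],[0,0.06,0]],
  [10,[0.03,0.16,0.3],[0.01,0.13,0]],
  [10,[0.06,0.28,0.3],[0.02,0.2,0]],
  [10,[0.09,0.4,0.3],[0.03,0.26,-0.03]],
  [10,[0.12,0.52,0.3],[0.04,0.3,-0.08]],
  [10,[0.15,0.64,0.3],[0.053,0.332,-0.123]],
  [10,[0.18,0.75,0.3],[0.053,0.332,-0.123]],
  [10,[0.2,0.85,0.3],[0.053,0.332,-0.123]],
  [10,[0.22,0.95,0.3],[0.053,0.332,-0.123]],
  [10,[0.22,0.95,0.3],[0.053,0.332,-0.123]],
])

```text
time: 8.22
tool_pos: [0.543, 0.0373, 0.3124]
tool_rot: [-0.004, 0.79, 0.613, 0.001]
contact_force: [0.3, -0.3, -2.5]
gripper_width: 0.279
grasp_force: 60.8
```

Run:
```python
from h import *
from plant import monitor
s=monitor.state(); C=Ro.from_euler("z",-14.7,degrees=True)
print(s["tool_pos"],delta(s,[.557,.205,.33],C*FL))
```

```text
[0.54295168 0.03728602 0.3124181 ] ([0.0468, 0.559, 0.0586], [-0.0045, -0.0014, -0.0035])
```

Call:
arm_command([
  [10,[0.01,0.1,0.02],[-0.0045,0,-0.0035]],
  [10,[0.015,0.2,0.03],[-0.0045,0,-0.0035]],
  [10,[0.02,0.28,0.03],[-0.0045,0,-0.0035]],
  [10,[0.025,0.33,0.03],[-0.0045,0,-0.0035]],
  [10,[0.025,0.33,0.03],[-0.0045,0,-0.0035]],
  [10,[0.025,0.33,0.03],[-0.0045,0,-0.0035]],
  [10,[0.025,0.33,0.03],[-0.0045,0,-0.0035]],
  [10,[0.025,0.33,0.03],[-0.0045,0,-0.0035]],
])

```text
time: 8.88
tool_pos: [0.55, 0.1305, 0.3218]
tool_rot: [0.001, 0.794, 0.608, -0.002]
contact_force: [0.2, 0.1, -2.1]
gripper_width: 0.282
grasp_force: 60.8
```

Run:
```python
from h import *
from plant import monitor,vision
f=vision.grab_frame("wrist"); pickle.dump(f,open("w3.pkl","wb")); cv2.imwrite("pics/w3.png",f["color"][:,:,::-1])
s=monitor.state(); C=Ro.from_euler("z",-14.7,degrees=True)
print(s["time"],s["tool_pos"],delta(s,[.557,.238,.2],C*FL))
P=cloud(f);x,y,z=np.moveaxis(P,-1,0);ok=f["z_map"]>0
hsv=cv2.cvtColor(f["color"],cv2.COLOR_RGB2HSV);H,ss,V=np.moveaxis(hsv.astype(int),-1,0)
ye=(abs(H-27)<6)&(ss>130)&ok&(abs(x-.565)<.12)&(abs(y-.265)<.13)
def rc(m,n):
    p=P[m]; print(n,m.sum(),cv2.minAreaRect((p[:,:2]*1000).astype(np.float32)),np.median(p[:,2]))
rc(ye&(z>.05)&(z<.06),"rim"); rc(ye&(z<.008)&(z>.002),"floor/foot")
# walls of empty bay from rim points in crate frame
L=C.inv().apply(P[ye&(z>.05)&(z<.06)]-[.565,.2686,0])*1000; print(np.percentile(L,[1,99],0).round(1))
w=ok&(z>.095)&(z<.108)&(abs(x-.57)<.08)&(abs(y-.3)<.06); rc(w,"crate_pack top")
# carried pack
w=ok&(abs(x-s["tool_pos"][0])<.03)&(abs(y-s["tool_pos"][1])<.05)&(z<s["tool_pos"][2]+.06)&(z>.2); print("held pts",w.sum(),np.percentile(P[w],[1,50,99],0).round(3).tolist() if w.sum() else 0)
```

```text
8.9333 [0.55003168 0.13050106 0.32196274] ([0.0232, 0.3583, -0.4065], [0.0021, -0.0012, 0.0046])
rim 966 ((564.63232421875, 265.60052490234375), (114.96810913085938, 46.007591247558594), 75.49698638916016) 0.05529284970314392
floor/foot 3124 ((564.4752807617188, 266.2818298339844), (142.228515625, 69.71756744384766), 75.52969360351562) 0.004606798898555781
[[-22.5 -59.5  52.5]
 [ 23.4  53.1  57.2]]
crate_pack top 742 ((570.7940673828125, 295.96575927734375), (29.661659240722656, 25.075273513793945), 78.02239990234375) 0.10153721085118947
held pts 13674 [[0.521, 0.112, 0.266], [0.552, 0.143, 0.35], [0.579, 0.158, 0.38]]
```

View pics/w3.png

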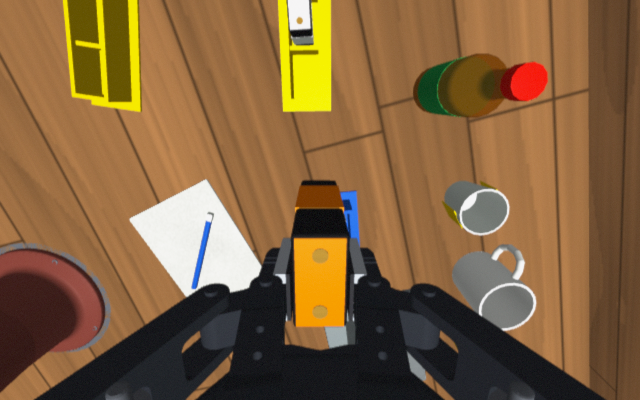

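The wrist view shows the held pack, orange end and two brass sockets at (320,285), sockets facing the gripper. The target crate is ahead at (305,55) with its empty bay nearer, and the other yellow crate is at (105,55). The views differ by about 4 mm in y, so I'll measure the pack and the crate within the same view.

Run:
```python
from h import *
from plant import monitor,vision
s=monitor.state(); tp=s["tool_pos"]; C=Ro.from_euler("z",-14.5,degrees=True)
for n in("wrist","top","scene"):
    f=vision.grab_frame(n) if n!="wrist" else pickle.load(open("w3.pkl","rb"))
    if n!="wrist": pickle.dump(f,open(n+"3.pkl","wb"))
    P=cloud(f);x,y,z=np.moveaxis(P,-1,0);ok=f["z_map"]>0
    hsv=cv2.cvtColor(f["color"],cv2.COLOR_RGB2HSV);H,ss,V=np.moveaxis(hsv.astype(int),-1,0)
    o=ok&(abs(H-13)<7)&(ss>150)&(np.linalg.norm(P-tp,axis=-1)<.12)
    L=C.inv().apply(P[o]-tp)*1000
    if len(L): print(n,"orange rel tool",len(L),np.percentile(L,[2,50,98],0).round(1).tolist())
    t=o&(abs(z-tp[2]-.029)<.006)
    if t.sum()>15: print("   top",cv2.minAreaRect((C.inv().apply(P[t]-tp)[:,:2]*1000).astype(np.float32)),np.median(z[t])-tp[2])
    ye=(abs(H-27)<6)&(ss>120)&ok&(abs(x-.565)<.13)&(abs(y-.265)<.14)
    M=C.inv().apply(P-[.565,.27,0])*1000
    q=ye&(z>.049)&(z<.061)
    # near edges of the rim and foot (min y in crate frame) within the central x range
    for nm,mm in(("rim",q),("foot",ye&(z<.012))):
        k=M[mm]; print("  ",nm,len(k),"x",np.percentile(k[:,0],[.5,99.5]).round(1),"y",np.percentile(k[:,1],[.5,1,99,99.5]).round(1),"min",k[:,1].min().round(1))
    k=M[q]; inb=abs(k[:,0])<14; print("   rim y hist inside",np.histogram(k[inb,1],bins=np.arange(-75,76,5))[0].tolist())
```

```text
wrist orange rel tool 3409 [[-12.4, -19.1, -47.4], [-0.8, 6.8, 27.3], [10.7, 25.8, 28.8]]
   top ((-0.6415681838989258, 1.9215126037597656), (45.32575225830078, 23.051433563232422), 89.42611694335938) 0.02769175054061135Traceback (most recent call last):
  File "<stdin>", line 15, in <module>
  File "scipy/spatial/transform/_rotation.pyx", line 2580, in scipy.spatial.transform._rotation.Rotation.apply
ValueError: Expected input of shape (3,) or (P, 3), got (400, 640, 3).
```

Run:
```python
from h import *
from plant import monitor,vision
s=monitor.state(); tp=s["tool_pos"]; C=Ro.from_euler("z",-14.5,degrees=True)
for n in("wrist","top","scene"):
    f=vision.grab_frame(n) if n!="wrist" else pickle.load(open("w3.pkl","rb"))
    if n!="wrist": pickle.dump(f,open(n+"3.pkl","wb"))
    P=cloud(f);x,y,z=np.moveaxis(P,-1,0);ok=f["z_map"]>0
    hsv=cv2.cvtColor(f["color"],cv2.COLOR_RGB2HSV);H,ss,V=np.moveaxis(hsv.astype(int),-1,0)
    o=ok&(abs(H-13)<7)&(ss>150)&(np.linalg.norm(P-tp,axis=-1)<.12)
    L=C.inv().apply(P[o]-tp)*1000
    if len(L): print(n,"orange rel tool",len(L),np.percentile(L,[2,50,98],0).round(1).tolist())
    ye=(abs(H-27)<6)&(ss>120)&ok&(abs(x-.565)<.13)&(abs(y-.265)<.14)
    M=(P-[.565,.27,0])@C.as_matrix()*1000
    q=ye&(z>.049)&(z<.061)
    for nm,mm in(("rim",q),("foot",ye&(z<.012))):
        k=M[mm]; print("  ",nm,len(k),"x",np.percentile(k[:,0],[.5,99.5]).round(1),"y",np.percentile(k[:,1],[0,.5,1,99,99.5,100]).round(1))
    k=M[q]; inb=abs(k[:,0])<14; print("   rim y hist inside",np.histogram(k[inb,1],bins=np.arange(-75,76,3))[0].tolist())
```

```text
wrist orange rel tool 3409 [[-12.4, -19.1, -47.4], [-0.8, 6.8, 27.3], [10.7, 25.8, 28.8]]
   rim 978 x [-22.2  23.7] y [-61.8 -61.8 -60.9  51.6  52.4  53.1]
   foot 3308 x [-35.2  36.8] y [-75.3 -75.  -74.7  64.6  65.7  67.4]
   rim y hist inside [0, 0, 0, 0, 22, 57, 8, 0, 0, 0, 0, 0, 0, 0, 0, 0, 0, 0, 0, 0, 0, 0, 0, 0, 0, 2, 4, 0, 0, 0, 0, 0, 0, 0, 0, 0, 0, 0, 0, 0, 0, 0, 0, 0, 0, 0, 0, 0, 0, 0]
top orange rel tool 10 [[0.2, -26.9, -64.7], [6.8, -26.4, -47.3], [10.0, -26.0, -29.2]]
   rim 134 x [-23.3  22.8] y [-67.4 -67.4 -67.   32.5  33.6  34.3]
   foot 344 x [-34.5  37.3] y [-79.7 -79.  -78.1  47.3  49.7  52. ]
   rim y hist inside [0, 0, 2, 3, 1, 0, 0, 0, 0, 0, 0, 0, 0, 0, 0, 0, 0, 0, 0, 0, 0, 0, 0, 3, 3, 0, 0, 0, 0, 0, 0, 0, 0, 0, 0, 0, 0, 0, 0, 0, 0, 0, 0, 0, 0, 0, 0, 0, 0, 0]
scene orange rel tool 338 [[-12.1, -25.6, -51.8], [10.0, -10.3, -24.3], [15.7, 20.7, 42.8]]
   rim 211 x [-24.8  26.7] y [-66.4 -66.4 -66.   64.4  65.   65.7]
   foot 377 x [-64.7  37. ] y [-78.8 -78.  -77.7  76.9  85.7  88. ]
   rim y hist inside [0, 0, 2, 7, 6, 0, 0, 0, 0, 0, 0, 0, 0, 0, 0, 0, 0, 0, 0, 0, 0, 0, 0, 0, 2, 0, 0, 0, 0, 0, 0, 0, 0, 0, 0, 0, 0, 0, 0, 0, 0, 0, 0, 0, 1, 7, 3, 0, 0, 0]
```

Call:
arm_command([
  [10,[0.01,0.1,0],[0.002,-0.001,0.007]],
  [10,[0.02,0.2,0],[0.002,-0.001,0.007]],
  [10,[0.029,0.3,-0.05],[0.002,-0.001,0.007]],
  [10,[0.029,0.367,-0.15],[0.002,-0.001,0.007]],
  [10,[0.029,0.367,-0.25],[0.002,-0.001,0.007]],
  [10,[0.029,0.367,-0.35],[0.002,-0.001,0.007]],
  [10,[0.029,0.367,-0.44],[0.002,-0.001,0.007]],
  [10,[0.029,0.367,-0.51],[0.002,-0.001,0.007]],
  [10,[0.029,0.367,-0.54],[0.002,-0.001,0.007]],
  [10,[0.029,0.367,-0.54],[0.002,-0.001,0.007]],
  [10,[0.029,0.367,-0.54],[0.002,-0.001,0.007]],
  [10,[0.029,0.367,-0.54],[0.002,-0.001,0.007]],
])

```text
time: 10.03
tool_pos: [0.5601, 0.2418, 0.1625]
tool_rot: [0.001, 0.79, 0.613, 0.002]
contact_force: [0.5, -0.7, -1.9]
gripper_width: 0.283
grasp_force: 60.7
```

Run:
```python
from h import *
from plant import monitor,vision
for n in("wrist","scene"):
    f=vision.grab_frame(n); pickle.dump(f,open(n+"4.pkl","wb"))
    c=f["color"]; c=c[60:360,170:470] if n=="wrist" else cv2.resize(c[120:240,350:470],(300,300),interpolation=cv2.INTER_CUBIC)
    A=c if n=="wrist" else np.hstack([A,c])
cv2.imwrite("pics/w4.png",A[:,:,::-1])
s=monitor.state(); C=Ro.from_euler("z",-14.5,degrees=True)
print(s["time"],s["tool_pos"],s["contact_force"],delta(s,[.5586,.2405,.073],C*FL))
```

```text
10.1333 [0.56006811 0.24194801 0.16266714] [ 0.48797067 -0.05915838 -2.57685585] ([-0.0049, -0.0048, -0.2989], [-0.0007, 0.0024, -0.001])
```

View pics/w4.png

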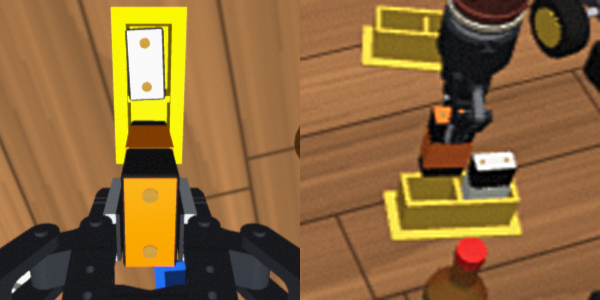

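The pack hangs upright over the empty bay. In the wrist crop it is at (150,220), in line with the crate axis, and in the scene crop its foot is above the left bay at (430,170). I'll lower it.

Call:
arm_command([
  [10,[-0.005,-0.005,-0.05],[0,0.002,0]],
  [10,[-0.005,-0.005,-0.1],[0,0.002,0]],
  [10,[-0.005,-0.005,-0.14],[0,0.002,0]],
  [10,[-0.005,-0.005,-0.17],[0,0.002,0]],
  [10,[-0.005,-0.005,-0.2],[0,0.002,0]],
  [10,[-0.005,-0.005,-0.23],[0,0.002,0]],
  [10,[-0.005,-0.005,-0.255],[0,0.002,0]],
  [10,[-0.005,-0.005,-0.275],[0,0.002,0]],
  [10,[-0.005,-0.005,-0.275],[0,0.002,0]],
  [10,[-0.005,-0.005,-0.275],[0,0.002,0]],
])

```text
time: 10.97
tool_pos: [0.5571, 0.2401, 0.0772]
tool_rot: [-0.001, 0.79, 0.613, -0.002]
contact_force: [1.1, 0.4, -2.3]
gripper_width: 0.276
grasp_force: 60.8
```

Call:
arm_command([
  [10,[0,0,-0.004],[0,0,0]],
  [10,[0,0,-0.008],[0,0,0]],
  [10,[0,0,-0.012],[0,0,0]],
  [10,[0,0,-0.012],[0,0,0]],
  [10,[0,0,-0.012],[0,0,0]],
])

```text
time: 11.38
tool_pos: [0.5572, 0.2402, 0.0741]
tool_rot: [-0.001, 0.79, 0.613, -0.001]
contact_force: [0.0, 0.3, -1.0]
gripper_width: 0.279
grasp_force: 60.8
```

Call:
arm_command([
  [10,[0,0,-0.003],[0,0,0]],
  [10,[0,0,-0.005],[0,0,0]],
  [10,[0,0,-0.005],[0,0,0]],
  [10,[0,0,-0.005],[0,0,0]],
])

```text
time: 11.72
tool_pos: [0.5575, 0.2402, 0.074]
tool_rot: [-0.001, 0.79, 0.613, -0.001]
contact_force: [-3.9, -1.1, 5.6]
gripper_width: 0.281
grasp_force: 61.8
```

The pack touched down: the vertical force went from -2 N to +5.6 N at the expected height. I'll release.

Call:
arm_command([
  [26,[0,0,-0.002],[0,0,0]],
  [29,[0,0,-0.002],[0,0,0]],
  [33,[0,0,-0.002],[0,0,0]],
  [40,[0,0,-0.002],[0,0,0]],
  [50,[0,0,-0.002],[0,0,0]],
  [55,[0,0,-0.002],[0,0,0]],
  [55,[0,0,0.02],[0,0,0]],
  [55,[0,0,0.08],[0,0,0]],
  [55,[0,0,0.18],[0,0,0]],
  [55,[0,0,0.3],[0,0,0]],
  [55,[-0.1,-0.1,0.4],[0,0,0]],
  [55,[-0.2,-0.2,0.45],[0,0,0]],
])

```text
time: 12.72
tool_pos: [0.5076, 0.1894, 0.2069]
tool_rot: [0.0, 0.79, 0.614, 0.001]
contact_force: [0.9, -0.7, 0.9]
gripper_width: 0.64
grasp_force: 0.0
```

Call:
arm_command([
  [55,[-0.1,-0.1,0],[0,0,0]],
  [55,[-0.2,-0.25,0],[0,0,0]],
  [55,[-0.25,-0.35,0],[0,0,0]],
  [55,[-0.25,-0.35,0],[0,0,0]],
  [55,[-0.25,-0.35,0],[0,0,0]],
  [55,[-0.25,-0.35,0],[0,0,0]],
])

```text
time: 13.22
tool_pos: [0.4313, 0.0839, 0.2031]
tool_rot: [-0.001, 0.79, 0.613, -0.0]
contact_force: [-0.2, 0.0, 0.3]
gripper_width: 0.643
grasp_force: 0.0
```

Run:
```python
from h import *
from plant import monitor,vision
s=monitor.state(); print(s["time"],s["tool_pos"],s["contact_force"]); C=Ro.from_euler("z",-14.5,degrees=True)
A=[]
for n in("top","scene"):
    f=vision.grab_frame(n); c=f["color"]
    P=cloud(f);x,y,z=np.moveaxis(P,-1,0);ok=f["z_map"]>0
    hsv=cv2.cvtColor(c,cv2.COLOR_RGB2HSV);H,ss,V=np.moveaxis(hsv.astype(int),-1,0)
    M=(P-[.565,.27,0])@C.as_matrix()*1000
    o=ok&(abs(H-13)<7)&(ss>150)&(abs(M[...,0])<40)&(abs(M[...,1]+31)<40)&(z>.085)
    print(n,"pack top",o.sum(),np.percentile(M[o],[3,50,97],0).round(1).tolist() if o.sum() else 0)
    r=((H<5)|(H>175))&(ss>150)&ok&(abs(x-.515)<.04)&(abs(y+.192)<.04); print("  red z",np.median(P[r],0))
    A.append(c if n=="top" else cv2.resize(c[130:250,340:532],(640,400)))
A=np.vstack([cv2.resize(a,(480,300)) for a in A]); cv2.imwrite("pics/end.png",A[:,:,::-1])
```

```text
13.2167 [0.43128625 0.08389407 0.20310888] [-0.15223157  0.01456289  0.34053878]
top pack top 170 [[-13.5, -54.7, 96.5], [-2.5, -33.3, 101.7], [8.8, -12.4, 104.9]]
  red z [ 0.51271292 -0.19398579  0.16769473]
scene pack top 118 [[-12.1, -54.2, 94.8], [-1.9, -32.5, 100.8], [9.7, -1.0, 104.8]]
  red z [ 0.51952656 -0.1936617   0.16801453]
```

View pics/end.png

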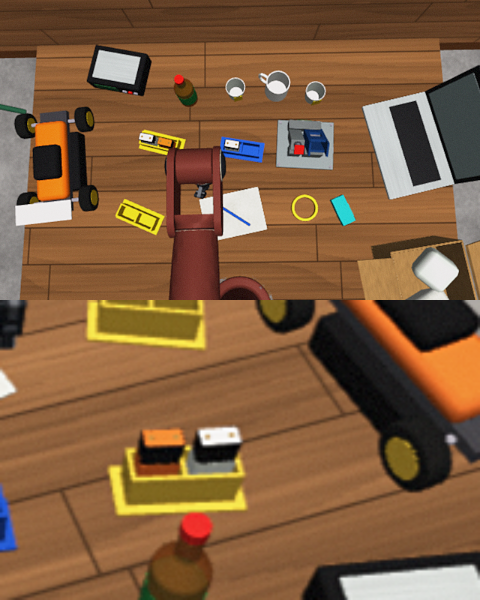

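The pack stands upright in the free bay with its top at 101 mm, beside the white-label pack (end picture, (162,450)). The ejector cap is back at its rest height, and nothing else has moved. I'll hand in.

```bash
python3 -c "
from plant import manip
print(manip.job_done())"
```

```text
the job is handed in; nothing more can be done
None
```

The orange-label pack was ejected, drawn out and set down upright, sockets up, in the yellow crate's empty bay; the ejector sprang back, nothing else was seen to move, and I handed the job in at about 13 s.

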